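Shake-finish a batch of toy tugboats

TASK

Move all the wooden tugboats from the steel tray onto the padded vibrating deck, standing upright; only then swing the control box's lever to line up with the brass tab, and after that press its big round dome key gently just until it clicks (the push-back drops), no further, and let go. Leave it to run at that setting with the key up for at least three seconds, then bring the lever all the way back to its idle stop with the boats still on the deck. Finally put all the boats upright in the wooden tray, leaving the other things on the bench undisturbed.

Things in the scene. Friction and masses are not known exactly. Their poses are not given: they have to be found in the camera images.
- boat0: wooden toy tugboat, loose, 80 g: hull 70 long, 34 wide (22 at the bow), 22 high; on its middle a cabin 26 (along the hull) x 22, from 22 to 58 mm above the keel, 12 mm funnel stub to 66. Origin: centre of the underside; x to the bow, z up. None if absent. Pinch the cabin fore and aft (26 mm) from above with the fingertips over 24 mm: clear of neighbours' hulls and of all rims
- boat1: wooden toy tugboat, loose, 80 g: hull 70 long, 34 wide (22 at the bow), 22 high; on its middle a cabin 26 (along the hull) x 22, from 22 to 58 mm above the keel, 12 mm funnel stub to 66. Origin: centre of the underside; x to the bow, z up. None if absent. Pinch the cabin fore and aft (26 mm) from above with the fingertips over 24 mm: clear of neighbours' hulls and of all rims
- boat2: wooden toy tugboat, loose, 80 g: hull 70 long, 34 wide (22 at the bow), 22 high; on its middle a cabin 26 (along the hull) x 22, from 22 to 58 mm above the keel, 12 mm funnel stub to 66. Origin: centre of the underside; x to the bow, z up. None if absent. Pinch the cabin fore and aft (26 mm) from above with the fingertips over 24 mm: clear of neighbours' hulls and of all rims
- boat3: wooden toy tugboat, loose, 80 g: hull 70 long, 34 wide (22 at the bow), 22 high; on its middle a cabin 26 (along the hull) x 22, from 22 to 58 mm above the keel, 12 mm funnel stub to 66. Origin: centre of the underside; x to the bow, z up. None if absent. Pinch the cabin fore and aft (26 mm) from above with the fingertips over 24 mm: clear of neighbours' hulls and of all rims
- raw_in (a point): centre of the inner floor (5 mm above the bench) of the steel tray where the boats start; inside 250 (its x) x 205 (its y), rim 18 mm above the bench; fixed. It may stand on the left or on the right
- done_in (a point): centre of the inner floor (5 mm above the bench) of the plywood tray with a wooden grip bar at each short end; inside 250 (its x) x 205 (its y), rim 18 mm above the bench; fixed. Finished boats stand here
- deck_in (a point): centre of the flat rubber-padded floor (50 mm above the bench) of the vibrating deck, a dark steel pan on a green base; inside 112 (its x) x 242 (its y), rim 26 mm above the pad; fixed. Nothing vibrates in fact
- control: grey control box, fixed, 100 (its x) x 260 (its y) x 50 high; origin: centre of its underside. The lever's hinge lies 55 mm above the bench at its y = -55 mm, the key at its y = +85 mm
- lever (a joint): angle of the lever, rad: 0 = idle stop, leaning 0.65 rad (37 deg) from vertical towards the control box's +y (towards the key); grows as it swings over to -y; 0.65 = upright; far stop 1.3. It stays where it is left; about 1.5 N at the ball moves it
- lever_ball (a point): centre of the black ball, 24 mm in diameter, at the top of the lever, 90 mm from the hinge; it moves in the control box's y-z plane, hinge axis along the control box's x. Its z axis points along the 10 mm rod, away from the hinge. Best pinched along the box's x
- tab (a joint): angle of the brass set tab on the edge of the aluminium quadrant beside the lever, on the same hinge axis and read as the lever's: the lever is lined up with the tab when both joints are equal
- tab_tip (a point): outer end of the brass set tab (18 x 7 x 14 mm), 62 mm from the hinge axis and 30 mm to the control box's +x of the lever's plane; its z axis points away from the hinge. The tab is only a mark and cannot be felt
- key (a joint): depth of the dome key, m: 0 = up, grows as it is pressed down. The force rises to about 5.3 N at 2.7 mm, then drops (the click) to about 1.6 N at 6.3 mm; the hard stop is at 8.6 mm. Springs back when released
- key_top (a point): centre of the top face of the round grey dome key, 30 mm in diameter, 66 mm above the bench when up; pressed straight down
- glue: bystander: glue jar, 60 mm in diameter, 85 high, standing; origin: centre of its underside; leave alone
- whetstone: bystander: grey whetstone, 150 x 50 x 25 mm, lying flat; origin: centre of its underside; leave alone
- screwdriver: bystander: screwdriver lying on the bench; leave alone

How it is judged:
On the way, in this order (a step that is already met when the one before it is completed fails the run):
1. all boats stand upright on the deck's pad (x of boat0 in the frame of deck_in between -0.055 and 0.055 m and y of boat0 in the frame of deck_in between -0.12 and 0.12 m and z of boat0 in the frame of deck_in between -0.006 and 0.006 m and angle between each of boat0, boat1, boat2, boat3's own z axis and vertical below 0.15 rad and x of boat1 in the frame of deck_in between -0.055 and 0.055 m and y of boat1 in the frame of deck_in between -0.12 and 0.12 m and z of boat1 in the frame of deck_in between -0.006 and 0.006 m and x of boat2 in the frame of deck_in between -0.055 and 0.055 m and y of boat2 in the frame of deck_in between -0.12 and 0.12 m and z of boat2 in the frame of deck_in between -0.006 and 0.006 m and x of boat3 in the frame of deck_in between -0.055 and 0.055 m and y of boat3 in the frame of deck_in between -0.12 and 0.12 m and z of boat3 in the frame of deck_in between -0.006 and 0.006 m), for 0.2 s.
2. the lever is in line with the tab (within 0.08 rad) (angle between the z axis of lever_ball and the z axis of tab_tip, either way round below 0.08 rad), for 0.3 s.
3. the key is pressed past its click, with the lever set and the boats on the deck (all of step 1 and value of joint key above 0.0034 m and angle between the z axis of lever_ball and the z axis of tab_tip, either way round below 0.08 rad), for 0.05 s.
4. the key is up again and the deck runs: lever still set, boats still on the deck, for 2.8 s (all of step 1 and value of joint key below 0.001 m and angle between the z axis of lever_ball and the z axis of tab_tip, either way round below 0.08 rad), for 2.8 s.
5. the lever is back at its idle stop (below 0.08 rad), boats still on the deck (all of step 1 and value of joint lever below 0.08 rad), for 0.2 s.
At the end, for the whole second after the job is handed in: all boats stand upright (within 0.15 rad) and at rest on the floor of the wooden tray, origin within its inside; the lever is within 0.08 rad of its idle stop; the key is up (x of boat0 in the frame of done_in between -0.125 and 0.125 m and y of boat0 in the frame of done_in between -0.1025 and 0.1025 m and z of boat0 in the frame of done_in between -0.006 and 0.006 m and angle between each of boat0, boat1, boat2, boat3's own z axis and vertical below 0.15 rad and linear speed of each of boat0, boat1, boat2, boat3 below 0.02 m/s and x of boat1 in the frame of done_in between -0.125 and 0.125 m and y of boat1 in the frame of done_in between -0.1025 and 0.1025 m and z of boat1 in the frame of done_in between -0.006 and 0.006 m and x of boat2 in the frame of done_in between -0.125 and 0.125 m and y of boat2 in the frame of done_in between -0.1025 and 0.1025 m and z of boat2 in the frame of done_in between -0.006 and 0.006 m and x of boat3 in the frame of done_in between -0.125 and 0.125 m and y of boat3 in the frame of done_in between -0.1025 and 0.1025 m and z of boat3 in the frame of done_in between -0.006 and 0.006 m and value of joint lever below 0.08 rad and value of joint key below 0.001 m); the robot touches nothing.
It fails at once if the key is pressed well past its click (deeper than 7.8 mm) (value of joint key above 0.0078 m).
It fails at once if the glue is pushed more than 40 mm or knocked over (distance of glue from where it was at the start of the episode above 0.04 m or angle between glue's own z axis and vertical above 0.5 rad).
It fails at once if the whetstone is pushed more than 40 mm (distance of whetstone from where it was at the start of the episode above 0.04 m).
It fails at once if the screwdriver is pushed more than 40 mm (distance of screwdriver from where it was at the start of the episode above 0.04 m).
Of boat0, boat1, boat2, boat3 only 2 to 3 are there at a start; the rules pass over those that are not, and their reading is None.
At some moment in a run one of boat0, boat1, boat2, boat3 may be knocked a few centimetres aside while the robot is not near it.
It also fails if it takes over 210 s, if anything falls off the work surface, if the arm or the gripper's body presses on something with over 40 N, if the wrist force passes 120 N, or if a joint passes its speed limit or range.

ROBOT

A 6-joint arm with a two-finger parallel gripper is mounted at the origin on the work surface. World frame = base frame: x ahead of the robot, y to its left, z up, the work surface at z = 0. Lengths are in m, angles in rad, forces in N, time in s.
With the tool pointing down it reaches from about 0.35 to 0.725 m from the base axis. Payload 4.3 kg.
Tool frame: the origin (TCP) lies on the centre line of the jaws, within the pads' length; the fingertips stand 8 mm ahead of it and the grasp point (between the pads) lies 11 mm behind it (env.finger_overhang is the distance from the TCP to the fingertips, in m); z points along the fingers, y is the line along which they close (so a half turn about z gives the same grasp; the last joint's range is limited). The gripper opens to 85 mm and grips with 20 to 120 N. Pads are 22 mm wide; open, the fingers measure 114 mm over their backs; the gripper's body (76 mm by 85 mm) begins 54 mm behind the grasp point. The pads swing forward as they close: fully open they stand 13 mm farther back than shut.
Start: joints at [-1.28, 0.377, 0.081, 1.274, 0, 1.46], TCP at [0.224, -0.529, 0.239] pointing down, gripper open.
Joint ranges: [-2.72, 2.72], [-0.84, 1.66], [-1.02, 1.22], [-1.77, 2.12], [-1.37, 1.28], [-3.14, 3.14]. Speed limits (rad/s): [2.57, 2.57, 3.14, 3.14, 3.14, 3.14].

INTERFACE

Orientations are given as a rotation vector (axis times angle).
In Python, from workcell import env gives the robot as it stands. Calls block until the motion is done:
- env.move_pose(position, orientation): joint-space move of the TCP to a pose.
- env.move_l(position, rotation=None, vel=0.15): straight line of the TCP; rotation=None keeps the orientation; vel is the mean speed in m/s.
- env.goto_joints(angles): joint-space move.
- env.grip(opening, force=None): opening from 0.0 (shut) to 1.0 (fully open); force is the grip in N (None keeps the last); returns when the fingers have stopped.
- env.wait(seconds).
- env.ik(position, orientation): joint angles nearest the present ones, or None.
- env.snapshot(name): name is "side" or "top" or "wrist"; returns a dict with "img" (480x640x3 uint8, blue, green, red), "camera_matrix" (3x3 intrinsics, pixels), "rvec" (rotation vector, rad) and "tvec" (3), from world to camera coordinates, as OpenCV has them; the wrist camera has in their place "mount" (4x4, takes a point from camera to tool coordinates, whose origin is the TCP and whose axes are the flange's). Camera axes: x right, y down, z forward; pixel columns grow to the right and rows downward; lengths in m; the calibration is good to about 2 mm. A picture is of the moment at which its call begins: read the wrist's pose just before it. There is no depth.
A pose or a line that the arm cannot do raises env.Unreachable and nothing moves.
- env.finish_job(): hands the job in; it is judged then, once.
Readings, each from a call of its own:
- env.read_clock(): time.
- env.read_qpos(): joint angles.
- env.read_joint_velocities(): joint speeds.
- env.read_tau(): joint torques, N m.
- env.read_position(): TCP position.
- env.read_eef_rot(): TCP orientation.
- env.read_ft_force(): force on the tool from outside, world axes, zero at the start.
- env.read_ft_torque(): the same for the moment, N m.
- env.read_width(): opening from 0.0 (shut) to 1.0 (fully open).
- env.read_grip_force(): force on a finger pad.
Only numpy, scipy, OpenCV 4.12 (cv2) and the standard library are available. Lean on these libraries where they do the work, as an engineer would, in place of code of your own. Each camera call takes 0.05 s, during which the arm holds its last target. There are 200 camera calls.

## Working session

There is one attempt and no reset: what is moved stays moved. The work goes in short steps, each a Python script; the robot and the scene stay as the last script left them, time stands still between calls to the robot, and variables do not carry over. Pictures are saved under pics/ and viewed, at most 14 in all, crops included, and the job is handed in when it is done.

```bash
mkdir -p pics; ls
cat > h.py <<'E'
import numpy as np, cv2
from workcell import env
from scipy.spatial.transform import Rotation as R
def snap(n,f=None):
    s=env.snapshot(n)
    if f: cv2.imwrite('pics/'+f+'.png',s['img'])
    return s
def ray(s,u,v):
    K=np.array(s['camera_matrix']);Rm=cv2.Rodrigues(np.array(s['rvec'],float))[0];t=np.array(s['tvec']).ravel()
    return -Rm.T@t, Rm.T@np.linalg.solve(K,[u,v,1.])
def px(s,u,v,z):
    o,d=ray(s,u,v); return o+d*(z-o[2])/d[2]
def proj(s,P):
    return cv2.projectPoints(np.array(P,float).reshape(-1,3),np.array(s['rvec'],float),np.array(s['tvec'],float),np.array(s['camera_matrix']),None)[0].reshape(-1,2)
E
python3 - <<'E'
from h import *
import pickle
d={}
for n in('top','side'):
    d[n]=snap(n,n+'0'); s=d[n]; print(n,ray(s,320,240),s['camera_matrix'])
pickle.dump(d,open('s0.pkl','wb'))
print(env.read_clock(),env.read_eef_rot(),env.finger_overhang)
E
```

```text
pics
workcell.py
top (array([0.43775036, 0.01435364, 1.12861532]), array([ 0.15626582, -0.02200482, -0.98754775])) [[489.54846477   0.         317.20076895]
 [  0.         489.54846477 234.61318375]
 [  0.           0.           1.        ]]
side (array([0.37206845, 0.80135697, 0.66550649]), array([ 0.19774471, -0.79903548, -0.56819232])) [[454.5938374    0.         313.46358885]
 [  0.         454.5938374  233.62865229]
 [  0.           0.           1.        ]]
0.1 [-3.07696084e+00 -6.25003685e-01  2.84386598e-04] 0.008
```

View pics/top0.png

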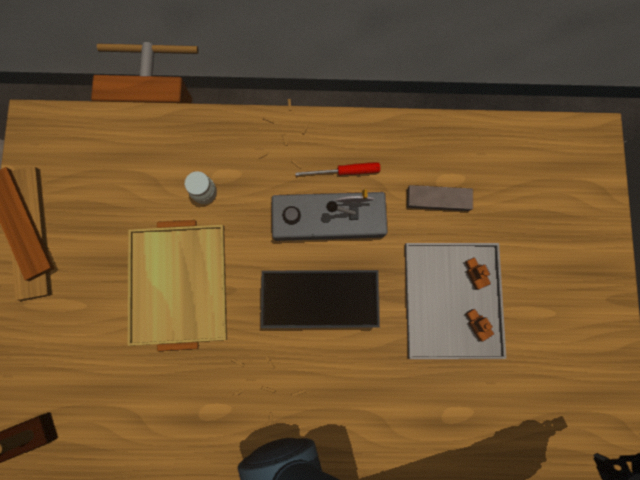

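View pics/side0.png

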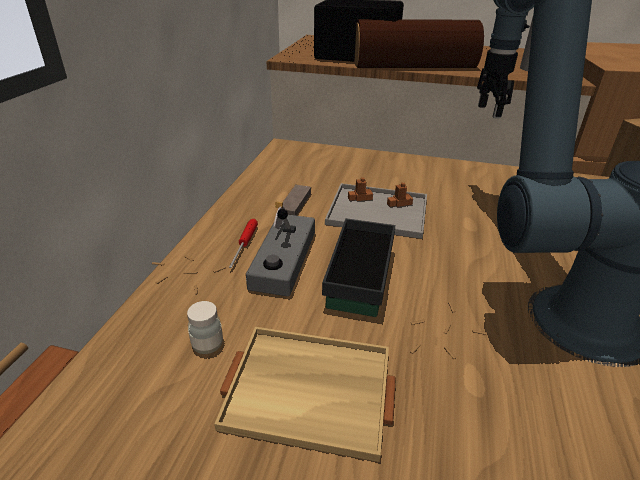

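The top view shows two boats in the steel tray near (478,273) and (480,325). The control box is at (330,216) with its key at (291,214), ball at (332,206) and tab at (365,195). The deck is at (320,299) and the wooden tray at (177,285). Next I'll enlarge these.

Run:
```python
import cv2,numpy as np
t=cv2.imread('pics/top0.png');
def c(im,x,y,w,h,k):
    return cv2.resize(np.clip(im[y:y+h,x:x+w].astype(float)*1.5,0,255).astype('uint8'),None,fx=k,fy=k,interpolation=cv2.INTER_CUBIC)
a=c(t,265,180,130,70,6); cv2.imwrite('pics/c1.png',a)
b=c(t,450,250,60,100,6); cv2.imwrite('pics/c2.png',b)
s=cv2.imread('pics/side0.png'); cv2.imwrite('pics/c3.png',c(s,240,170,200,130,4))
```

```text
(no output)
```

View pics/c1.png

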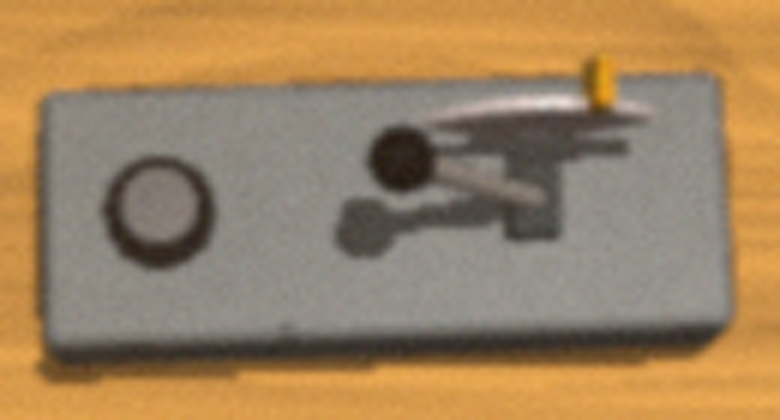

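View pics/c2.png

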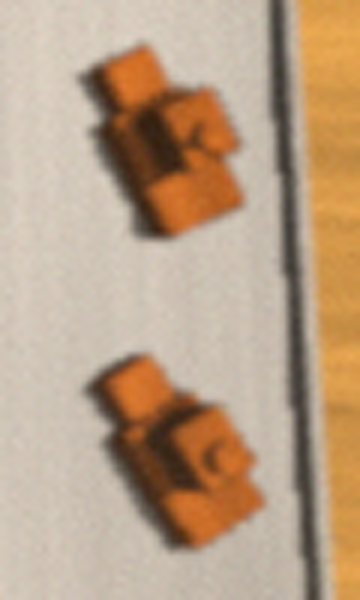

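View pics/c3.png

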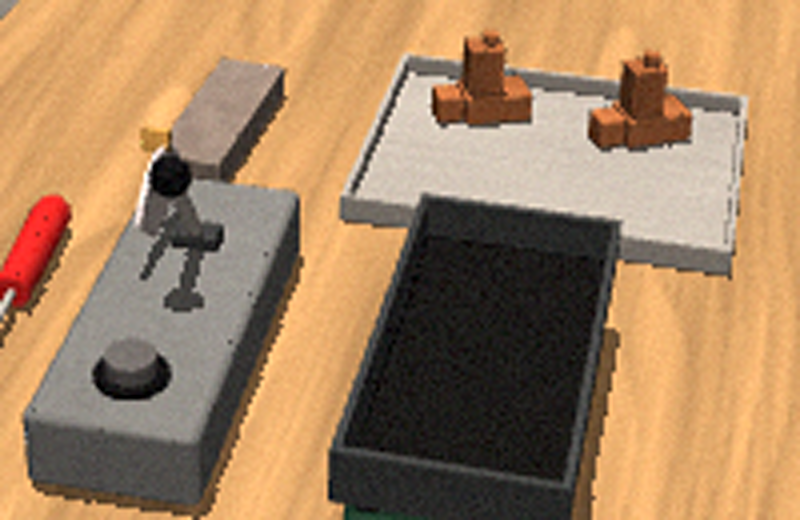

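The crops show both boats with bows to the upper left. In crop c2, boat A's bow end is at (120,62) and stern at (208,215); boat B's are at (120,372) and (229,523). In c1 the box corners, key (158,205), ball (402,158) and tab (600,82) are clear.

Run:
```python
from h import *
import pickle
np.set_printoptions(precision=4,suppress=True)
d=pickle.load(open('s0.pkl','rb'));T=d['top'];S=d['side']
c1=lambda x,y,z:px(T,265+x/6-.4,180+y/6-.4,z)
c2=lambda x,y,z:px(T,450+x/6-.4,250+y/6-.4,z)
C=[c1(*p,.05) for p in((42,95),(720,73),(733,322),(45,345))]
print('box',C,np.mean(C,0)[:2],[np.linalg.norm(C[i]-C[i-1]) for i in range(4)])
print('yaw',[np.arctan2(-(v[0]),v[1]) for v in (C[0]-C[1],C[3]-C[2])])
print('key',c1(158,205,.066))
for n,b,s in(('A',(120,62),(208,215)),('B',(120,372),(229,523))):
    p,q=c2(*b,.027),c2(*s,.027);v=p-q;print(n,(p+q)/2,np.linalg.norm(v),np.arctan2(v[1],v[0]))
for n,q,z in(('deck rim',((262,271),(379,271),(379,328),(262,329)),.076),('raw',((406,244),(498,243),(505,358),(408,358)),.018),('done',((129,229),(223,226),(226,342),(128,345)),.018)):
    P=[px(T,u,v,z) for u,v in q];print(n,np.mean(P,0),[np.linalg.norm(P[i]-P[i-1]).round(3) for i in range(4)],[np.arctan2(-w[0],w[1]).round(3) for w in(P[0]-P[1],P[3]-P[2])])
# lever ball & tab by triangulation
def tri(a,b):
    o1,d1=ray(T,*a);o2,d2=ray(S,*b)
    k=np.linalg.lstsq(np.c_[d1,-d2],o2-o1,rcond=None)[0];p,q=o1+d1*k[0],o2+d2*k[1];return (p+q)/2,np.linalg.norm(p-q)
print('ball',tri((265+402/6-.4,180+158/6-.4),(240+170/4-.4,170+174/4-.4)))
print('tab',tri((265+600/6-.4,180+78/6-.4),(240+155/4-.4,170+137/4-.4)))
```

```text
box [array([0.7084, 0.1013, 0.05  ]), array([ 0.7223, -0.155 ,  0.05  ]), array([ 0.6265, -0.1592,  0.05  ]), array([0.613 , 0.0972, 0.05  ])] [ 0.6675 -0.0289] [np.float64(0.0955132244637794), np.float64(0.2566723143636775), np.float64(0.09581241292889844), np.float64(0.2567342481032085)]
yaw [np.float64(0.05408621004455394), np.float64(0.0529182025643666)]
key [0.6635 0.056  0.066 ]
A [ 0.5439 -0.3671  0.027 ] 0.0652754953237294 0.49851728065173423
B [ 0.429  -0.3665  0.027 ] 0.0668067834777467 0.6150880675597563
deck rim [ 0.4759 -0.0124  0.076 ] [np.float64(0.122), np.float64(0.252), np.float64(0.121), np.float64(0.247)] [np.float64(0.018), np.float64(0.024)]
raw [ 0.4826 -0.3163  0.018 ] [np.float64(0.255), np.float64(0.213), np.float64(0.259), np.float64(0.216)] [np.float64(0.03), np.float64(0.014)]
done [0.5064 0.3108 0.018 ] [np.float64(0.26), np.float64(0.214), np.float64(0.261), np.float64(0.215)] [np.float64(0.052), np.float64(0.045)]
ball (array([ 0.668 , -0.0311,  0.1306]), np.float64(0.0004687935239965195))
tab (array([ 0.7029, -0.1028,  0.1094]), np.float64(0.0018131014555169951))
```

Everything is consistent: the box has yaw 0.053, the ball is within 4 mm of where it should be, and the tray and deck sizes match. Next is a model-silhouette fit, so boats can be re-localised cheaply whenever one gets knocked.

```bash
cat >> h.py <<'E'
from scipy.optimize import minimize
def prism(P,z0,z1): return [np.array([(x,y,z) for x,y in P for z in(z0,z1)])]
MODEL=(prism([(-.035,-.017),(.015,-.017),(.035,-.011),(.035,.011),(.015,.017),(-.035,.017)],0,.022)
 +prism([(-.013,-.011),(.013,-.011),(.013,.011),(-.013,.011)],.022,.058)
 +prism([(.006*np.cos(a),.006*np.sin(a)) for a in np.arange(0,6.2,.7)],.058,.066))
def bmask(img):
    h=cv2.cvtColor(img,cv2.COLOR_BGR2HSV); m=cv2.inRange(h,(5,165,40),(13,255,255)); return m
def render(s,x,y,a,z0,k=4):
    m=np.zeros((480*k,640*k),np.uint8);c,n=np.cos(a),np.sin(a)
    for P in MODEL:
        W=np.c_[x+c*P[:,0]-n*P[:,1],y+n*P[:,0]+c*P[:,1],P[:,2]+z0]
        q=(proj(s,W)+.5)*k-.5
        cv2.fillConvexPoly(m,cv2.convexHull(q.astype(np.float32)).round().astype(np.int32),255)
    return m
def boats(s,center,half,z0):
    """[(x,y,yaw,iou)] of boats standing at height z0 in a rectangle"""
    m=bmask(s['img']);roi=np.zeros_like(m)
    q=proj(s,[(center[0]+i*half[0],center[1]+j*half[1],z0+.03) for i,j in((1,1),(1,-1),(-1,-1),(-1,1))])
    cv2.fillConvexPoly(roi,q.round().astype(np.int32),255);m&=roi
    m=cv2.morphologyEx(m,cv2.MORPH_CLOSE,np.ones((3,3)))
    n,L,st,ce=cv2.connectedComponentsWithStats(m);out=[]
    for i in range(1,n):
        if st[i,4]<150: continue
        u,v,w,h,_=st[i];x0,y0=max(u-15,0),max(v-15,0);X,Y=u+w+15,v+h+15
        b=cv2.resize((L==i).astype(np.float32),None,fx=4,fy=4)[y0*4:Y*4,x0*4:X*4]>.5
        p=px(s,*ce[i],z0+.025)
        def f(t):
            r=render(s,p[0]+t[0]/50,p[1]+t[1]/50,t[2],z0)[y0*4:Y*4,x0*4:X*4]>0
            return -(r&b).sum()/max((r|b).sum(),1)
        best=min((f((0,0,a)),a) for a in np.arange(0,6.28,.26))
        cand=[]
        for a in(best[1],best[1]+np.pi):
            r=minimize(f,(0,0,a),method='Nelder-Mead',options=dict(initial_simplex=[(0,0,a),(.3,0,a),(0,.3,a),(0,0,a+.25)],xatol=.01,fatol=.001));cand.append(r)
        r=min(cand,key=lambda r:r.fun)
        out.append((p[0]+r.x[0]/50,p[1]+r.x[1]/50,(r.x[2]+np.pi)%(2*np.pi)-np.pi,-r.fun))
    return out
RAW,DECK,DONE=(.4826,-.3163),(.4759,-.0124),(.5064,.3108)
def down(a):
    """tool down, y along angle a; half turn chosen for the smaller last joint"""
    z=np.array([0,0,-1.]);y=np.array([np.cos(a),np.sin(a),0]);return R.from_matrix(np.c_[np.cross(y,z),y,z]).as_rotvec()
def best(p,a):
    c=[(abs(q[5]),i) for i in(a,a+np.pi) if (q:=env.ik(p,down(i))) is not None]
    return down(min(c)[1])
def pick(b,z0):
    x,y,a=b[:3];o=best((x,y,z0+.037),a)
    env.grip(.75); env.move_pose((x,y,z0+.13),o); env.move_l((x,y,z0+.037),vel=.12)
    env.grip(0,30); env.move_l((x,y,.22),vel=.2); print('width',env.read_width(),'F',env.read_grip_force())
def place(x,y,a,z0):
    o=best((x,y,z0+.038),a)
    env.move_pose((x,y,.22),o); env.move_l((x,y,z0+.038),vel=.12)
    env.grip(.65); env.move_l((x,y,.22),vel=.25)
E
python3 - <<'E'
from h import *
import pickle,time
d=pickle.load(open('s0.pkl','rb'));t=time.time()
print(boats(d['top'],RAW,(.13,.11),.005),time.time()-t)
for p,a in(((.544,-.367,.042),.5),((.429,-.3665,.042),.6),((.476,.04,.09),1.6),((.476,-.07,.09),1.6),((.667,-.03,.127),.053),((.67,-.115,.13),.053),((.663,.056,.07),.053),((.663,.056,.2),.053),((.45,.31,.05),.05),((.57,.31,.05),.05)):
    print(p,[None if (q:=env.ik(p,down(i))) is None else q[5].round(2) for i in(a,a+np.pi)])
E
```

```text
[(np.float64(0.5422416188857313), np.float64(-0.3677803441491953), np.float64(-2.6133338411302027), np.float64(0.6677705373357548)), (np.float64(0.4293541849927328), np.float64(-0.3674015621970228), np.float64(0.7379835510021335), np.float64(0.6668086919471666))] 0.13931512832641602
(0.544, -0.367, 0.042) [np.float64(0.38), np.float64(-2.76)]
(0.429, -0.3665, 0.042) [np.float64(0.15), np.float64(-2.99)]
(0.476, 0.04, 0.09) [np.float64(-0.08), np.float64(3.06)]
(0.476, -0.07, 0.09) [np.float64(-0.31), np.float64(2.83)]
(0.667, -0.03, 0.127) [np.float64(1.38), np.float64(-1.76)]
(0.67, -0.115, 0.13) [np.float64(1.25), np.float64(-1.89)]
(0.663, 0.056, 0.07) [np.float64(1.51), np.float64(-1.63)]
(0.663, 0.056, 0.2) [np.float64(1.51), np.float64(-1.63)]
(0.45, 0.31, 0.05) [np.float64(2.01), np.float64(-1.13)]
(0.57, 0.31, 0.05) [np.float64(1.92), np.float64(-1.22)]
```

```bash
sed -i 's/cv2.inRange(h,(5,165,40),(13,255,255))/cv2.inRange(h,(2,110,30),(16,255,255))/' h.py
python3 - <<'E'
from h import *
import pickle
d=pickle.load(open('s0.pkl','rb'));T=d['top']
h=cv2.cvtColor(T['img'],cv2.COLOR_BGR2HSV)
r=render(T,.544,-.367,.5,.005,1)>0
print(np.percentile(h[r],[2,10,25,50,75,90,98],axis=0))
print(np.percentile(h[260:340,415:455].reshape(-1,3),[2,50,98],axis=0))
print(np.round(boats(T,RAW,(.13,.11),.005),4))
E
```

```text
[[ 10.    31.38  39.  ]
 [ 11.    49.9   47.  ]
 [ 12.   127.75  66.  ]
 [ 12.5  183.   111.  ]
 [ 13.   201.   126.  ]
 [ 14.   205.   136.  ]
 [ 17.62 209.   142.  ]]
[[ 12.  26. 138.]
 [ 17.  31. 143.]
 [ 21.  35. 148.]]
[[ 0.537  -0.4306  2.8308  0.1397]
 [ 0.5437 -0.3688  0.415   0.8204]
 [ 0.429  -0.3684  0.6397  0.8209]]
```

```bash
sed -i 's/    return out/    return [o for o in out if o[3]>.55]/' h.py
python3 - <<'E'
from h import *
np.set_printoptions(precision=4,suppress=True)
Y=[.043,-.068]
for i in range(2):
    b=boats(snap('top'),RAW,(.125,.1),.005);print(np.array(b))
    pick(max(b),.005)
    place(.476,Y[i],np.pi/2+.03,.05)
env.move_pose((.45,-.25,.3),down(np.pi/2)); T=snap('top','top1'); S=snap('side','side1')
print('raw',boats(T,RAW,(.12,.1),.005)); print('deck',np.array(boats(T,DECK,(.06,.125),.05)),env.read_clock())
E
python3 -c "
import cv2,numpy as np
t=cv2.imread('pics/top1.png')[170:370,250:520];s=cv2.imread('pics/side1.png')[150:330,200:440]
a=cv2.resize(t,(540,400));b=cv2.resize(s,(533,400));cv2.imwrite('pics/m1.png',cv2.resize(np.hstack([a,b]),(800,300)))"
```

```text
[[ 0.5444 -0.3684  0.423   0.8287]
 [ 0.4281 -0.3691  0.6436  0.8235]]
width 0.3024981180260652 F 30.419653058052063
[[ 0.4292 -0.3685  0.6453  0.831 ]]
width 0.30916150884188864 F 29.509339509531856
raw []
deck [] 16.8
```

View pics/m1.png

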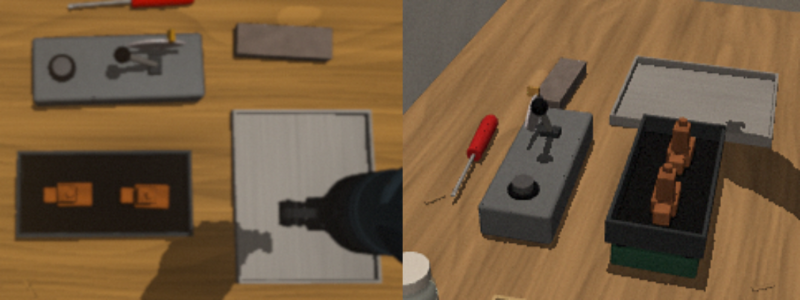

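Both boats stand upright on the deck at (68,195) and (145,195) in this view, and the steel tray is empty. Now wrist views of the tab from two places.

```bash
sed -i 's/(2,110,30),(16/(2,110,60),(16/' h.py
python3 - <<'E'
from h import *
import pickle
np.set_printoptions(precision=4,suppress=True)
print(np.array(boats(snap('top'),DECK,(.06,.125),.05)))
o=best((.6,-.06,.3),.053);W=[]
for y in(-.01,-.16):
    env.move_pose((.62,y,.27),o);env.wait(.3)
    p,r=env.read_position(),env.read_eef_rot();s=snap('wrist')
    M=np.eye(4);M[:3,:3]=R.from_rotvec(r).as_matrix();M[:3,3]=p
    V=np.linalg.inv(M@np.array(s['mount']));s['rvec']=cv2.Rodrigues(V[:3,:3])[0];s['tvec']=V[:3,3]
    W.append(s);print(ray(s,320,240),proj(s,[(.7025,-.105,.113),(.6675,-.0295,.1266),(.6704,-.0839,.055)]))
pickle.dump(W,open('w.pkl','wb'))
cv2.imwrite('pics/w0.png',np.hstack([cv2.resize(s['img'],(400,300)) for s in W]))
print(env.read_clock())
E
```

```text
[[ 0.4757  0.0423  1.596   0.9419]
 [ 0.4754 -0.0696  1.5556  0.9261]]
(array([0.6164, 0.0649, 0.4053]), array([ 0.0327, -0.2835, -0.9587])) [[401.1969 335.3757]
 [372.2225 257.3061]
 [359.1569 285.0892]]
(array([ 0.6165, -0.0835,  0.4054]), array([ 0.0333, -0.2834, -0.9587])) [[424.6374 163.4601]
 [394.2191  46.9144]
 [373.753  131.3836]]
19.9667
```

View pics/w0.png

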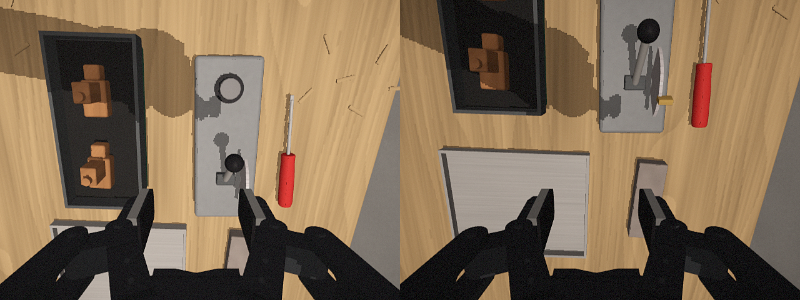

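In the second wrist view the tab is at about (664,100), exactly where projected, and the ball is at (648,31). I'll take two cleaner views, detect the brass and the ball, and fit the angle.

```bash
cat >> h.py <<'E'
def wsnap():
    p,r=env.read_position(),env.read_eef_rot();s=snap('wrist')
    M=np.eye(4);M[:3,:3]=R.from_rotvec(r).as_matrix();M[:3,3]=p
    V=np.linalg.inv(M@np.array(s['mount']));s['rvec']=cv2.Rodrigues(V[:3,:3])[0];s['tvec']=V[:3,3];return s
YAW=.053;XB=np.array([np.cos(YAW),np.sin(YAW),0]);YB=np.array([-np.sin(YAW),np.cos(YAW),0])
H=np.array([.6675,-.029,.055])-.055*YB
def ball(l,rad=.09,dx=0): return H+dx*XB+rad*(np.sin(.65-l)*YB+np.cos(.65-l)*np.array([0,0,1]))
E
python3 - <<'E'
from h import *
import pickle
np.set_printoptions(precision=4,suppress=True)
o=best((.6,-.06,.3),.053);W=[];C=[]
for y in(-.09,-.16,-.23):
    env.move_pose((.62,y,.27),o);env.wait(.3);s=wsnap();W.append(s)
    q=proj(s,[ball(1.01,.055,.03),ball(0)]);m=q[0].round().astype(int)
    x0,y0=max(m[0]-80,0),max(m[1]-100,0)
    C.append(cv2.resize(s['img'][y0:y0+160,x0:x0+130],(260*1,320)));print('crop',x0,y0,q)
    hs=cv2.cvtColor(s['img'],cv2.COLOR_BGR2HSV);w=hs[m[1]-3:m[1]+4,m[0]-3:m[0]+4].reshape(-1,3);print(np.median(w,0))
cv2.imwrite('pics/w1.png',np.hstack(C));pickle.dump(W,open('w.pkl','wb'));print(env.read_clock())
E
```

```text
crop 330 142 [[410.445  241.8023]
 [383.2331 151.5281]]
[ 18. 154. 140.]
crop 342 58 [[421.6047 157.8262]
 [394.3748  46.4434]]
[ 18. 156. 130.]
crop 355 0 [[434.9248  58.6136]
 [407.664  -80.5661]]
[ 19. 155. 167.]
22.1667
```

View pics/w1.png

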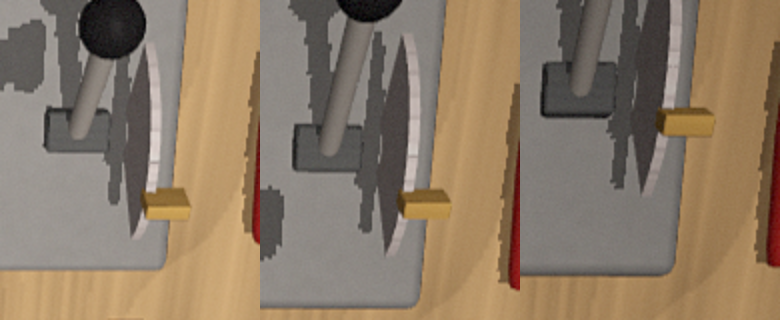

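Run:
```python
from h import *
import pickle
from scipy.optimize import least_squares
np.set_printoptions(precision=4,suppress=True)
W=pickle.load(open('w.pkl','rb'))
BB=[(401.5,236,425,252),(411,152,437,168),(424,53.5,452,68)]
Z=np.array([0,0,1])
def f(t):
    a,d=t[0],t[1:];r=[]
    u=np.sin(.65-a)*YB+np.cos(.65-a)*Z;v=np.cos(.65-a)*YB-np.sin(.65-a)*Z
    P=[H+d+XB*(.03+i*.009)+u*rr+v*j*.0035 for i in(-1,1) for j in(-1,1) for rr in(.048,.062)]
    for s,b in zip(W,BB):
        q=proj(s,P);r+=list(np.r_[q.min(0),q.max(0)]-b)
    r+=list(proj(W[0],ball(0)+d)[0]-(386.5,154.5))
    return np.r_[r,d/.002]
s=least_squares(f,(1,0,0,0),x_scale=(.1,.01,.01,.01));print(s.x,s.fun)
```

```text
[ 1.0045  0.0021 -0.0017 -0.0002] [-1.7938 -0.8553  1.329   0.1658 -1.1594 -0.1362  1.8725  0.0651 -2.1008
  0.1235  1.901   0.5918 -0.6734 -0.3695  1.0464 -0.8638 -0.0972]
```

```bash
sed -i 's/^H=.*/H=np.array([.6685,-.030,.055])-.055*YB/' h.py
cat >> h.py <<'E'
def lever(l0,l1):
    o=best(ball(l0),YAW);p=ball(l0)
    env.grip(.55);env.move_pose(p+[0,0,.08],o);env.move_l(p,vel=.1);env.grip(0,20)
    print('w',env.read_width(),env.read_ft_force())
    for l in np.linspace(l0,l1,8)[1:]: env.move_l(ball(l),vel=.06)
    print('F',env.read_ft_force(),env.read_position()-ball(l1))
    env.grip(.55);env.move_l(ball(l1)+[0,0,.09],vel=.15)
E
python3 - <<'E'
from h import *
import pickle
np.set_printoptions(precision=4,suppress=True)
lever(0,1.0)
o=best((.6,-.06,.3),.053);W=[];C=[]
for y in(-.12,-.19):
    env.move_pose((.62,y,.27),o);env.wait(.3);s=wsnap();W.append(s)
    m=proj(s,ball(1.0,.055,.03))[0].round().astype(int)
    x0,y0=m[0]-100,max(m[1]-80,0)
    C.append(cv2.resize(s['img'][y0:y0+150,x0:x0+130],(390,450)));print('crop',x0,y0,proj(s,[ball(1.0),ball(1.0,.055,.03)]))
cv2.imwrite('pics/w2.png',np.hstack(C));print(env.read_clock())
E
```

```text
w 0.2627505226924108 [-1.6784  1.5901  3.3856]
F [-5.3184 -2.7674  5.8397] [-0.0001 -0.0008  0.0004]
crop 317 129 [[386.295  234.5171]
 [417.1527 208.9775]]
crop 328 38 [[396.5958 135.3571]
 [428.3783 117.8764]]
29.7083
```

View pics/w2.png

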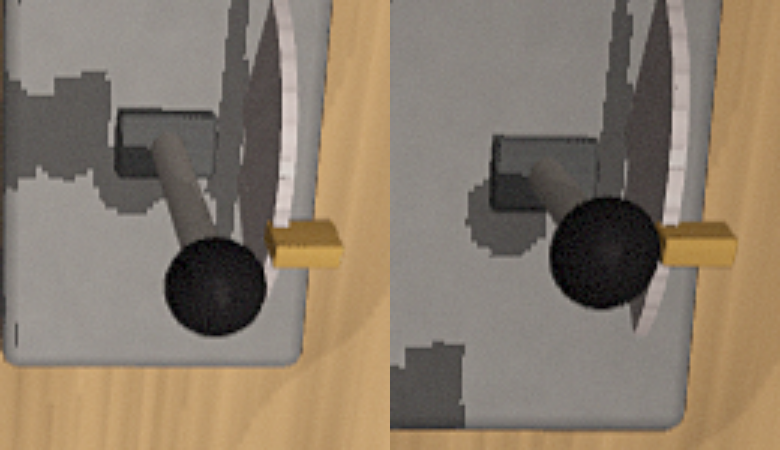

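The ball is at full-image (388,224) in the first view, where (386,234.5) was predicted, so the lever stopped short. I'll fit the angle it actually reached.

Run:
```python
from h import *
from scipy.optimize import least_squares
np.set_printoptions(precision=4,suppress=True)
s=wsnap()   # still at y=-.19 pose
obs=(399.3,121.6)
g=least_squares(lambda t:proj(s,ball(t[0]))[0]-obs,[.9]);print(g.x,g.fun)
T=snap('top');
for l in(.8,.85,.9,.95,1.0): print(l,proj(s,ball(l))[0],proj(T,ball(l))[0])
S=snap('side')
c=[]
for im,P in((T,ball(.93)),(S,ball(.93))):
    u,v=proj(im,P)[0].round().astype(int);print(u-25,v-25);c.append(cv2.resize(im['img'][v-25:v+25,u-25:u+25],(400,400),interpolation=cv2.INTER_CUBIC))
print('S',[proj(S,ball(l))[0] for l in(.8,.9,1.)])
cv2.imwrite('pics/m3.png',np.hstack(c))
```

```text
[0.898] [-0.9692 -0.1122]
0.8 [399.8041 107.5015] [364.474 203.265]
0.85 [399.0785 114.7296] [366.566  203.2838]
0.9 [398.2978 121.7719] [368.6199 203.3278]
0.95 [397.4673 128.6   ] [370.6292 203.3967]
1.0 [396.5923 135.1881] [372.5879 203.4901]
345 178
265 167
S [array([289.2049, 193.8034]), array([290.1621, 192.7205]), array([291.0886, 192.0167])]
```

View pics/m3.png

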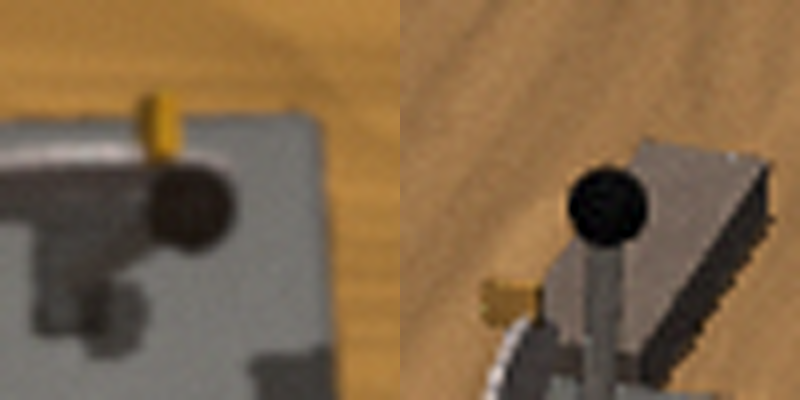

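Both the top and wrist views put the lever at 0.90, against the tab's 1.00. I'll regrip deeper and firmer, set it, and measure again.

```bash
cat >> h.py <<'E'
def lever2(l0,l1,dz=.007,F=45):
    D=np.array([0,0,dz]);o=best(ball(l0),YAW);p=ball(l0)-D
    env.grip(.55);env.move_pose(p+[0,0,.08],o);env.move_l(p,vel=.1);env.grip(0,F)
    print('w',env.read_width(),env.read_ft_force())
    for l in np.linspace(l0,l1,max(3,int(abs(l1-l0)/.12)))[1:]: env.move_l(ball(l)-D,vel=.05)
    env.wait(.3);print('F',env.read_ft_force())
    env.grip(.55);env.move_l(ball(l1)+[0,0,.09],vel=.15)
def ballpx(s,l,r=30):
    u,v=proj(s,ball(l))[0].round().astype(int);x0,y0=max(u-r,0),max(v-r,0)
    g=cv2.cvtColor(s['img'],cv2.COLOR_BGR2GRAY)[y0:y0+2*r,x0:x0+2*r];m=(g<38).astype(np.uint8)
    n,L,st,ce=cv2.connectedComponentsWithStats(m);
    return [(ce[i]+(x0,y0),st[i,4],st[i,2:4]) for i in range(1,n) if st[i,4]>60]
E
python3 - <<'E'
from h import *
np.set_printoptions(precision=4,suppress=True)
lever2(.9,1.0)
env.move_pose((.62,-.19,.27),best((.6,-.06,.3),.053));env.wait(.3);s=wsnap();T=snap('top')
print(ballpx(s,.98,45));print(ballpx(T,.98,15))
for l in(.9,.95,1.0,1.05): print(l,proj(s,ball(l))[0],proj(T,ball(l))[0])
print(env.read_clock())
E
```

```text
w 0.24868280215632285 [-4.0735 -2.0301  5.2105]
F [-3.2283 -1.8402  5.0607]
[(array([398.0265, 135.6959]), np.int32(980), array([35, 36], dtype=int32))]
[(array([372.    , 203.8961]), np.int32(77), array([11,  9], dtype=int32))]
0.9 [399.0238 121.9949] [368.6199 203.3278]
0.95 [398.186  128.8529] [370.6292 203.3967]
1.0 [397.3036 135.4695] [372.5879 203.4901]
1.05 [396.382  141.8218] [374.4901 203.6078]
34.75
```

The lever is at about 1.0 (wrist and top agree within 0.02), in line with the tab at 1.00. Now the key press with force feedback.

Run:
```python
from h import *
np.set_printoptions(precision=4,suppress=True)
print(np.array(boats(snap('top'),DECK,(.06,.125),.05)))
k=H+.14*YB;k[2]=0;k=k-[.0005,0,0]
o=best(k+[0,0,.1],YAW)
env.grip(0,20);env.move_pose(k+[0,0,.14],o);env.move_l(k+[0,0,.082],vel=.08);env.wait(.3)
f0=np.mean([env.read_ft_force()[2] for _ in range(3)]);pk=0;z=.082;log=[];zt=None
while z>.062:
    z-=.0005;env.move_l(k+[0,0,z],vel=.02);env.wait(.05)
    f=env.read_ft_force()[2]-f0;zz=env.read_position()[2];log.append((zz-.008,f));pk=max(pk,f)
    if zt is None and f>.8: zt=zz
    if pk>3 and f<pk-1.3: break
    if f>9 or (zt and zt-zz>.0055): break
env.wait(.15);env.move_l(k+[0,0,.12],vel=.1);t=env.read_clock()
print(np.array([l for l in log if abs(l[1])>.2]),pk,t)
env.wait(3.3);print(np.array(boats(snap('top','top2'),DECK,(.06,.125),.05)))
```

```text
[[ 0.4761  0.0423  1.593   0.944 ]
 [ 0.4751 -0.0682  1.577   0.816 ]]
[[0.0735 1.4645]
 [0.0729 1.1364]
 [0.0725 1.1363]
 [0.072  0.6576]
 [0.0715 0.7267]
 [0.071  0.4748]
 [0.0704 0.4887]
 [0.07   0.2192]
 [0.0695 1.2022]
 [0.069  0.5517]
 [0.0685 1.0518]
 [0.068  0.585 ]
 [0.0675 0.8339]] 1.464492733011867 42.2083
[[ 0.5184 -0.0563  1.5787  0.8811]]
```

The force noise ended the approach early, so the key was never touched. A boat was also knocked, so I'll look.

Run:
```python
from h import *
env.move_l((.6,.056,.3),vel=.3);env.move_pose((.45,-.3,.3),down(np.pi/2));T=snap('top','top3');S=snap('side','side3')
print(boats(T,DECK,(.065,.13),.05),env.read_clock(),env.read_ft_force())
a=cv2.resize(T['img'][170:370,230:500],(540,400));b=cv2.resize(S['img'][150:330,200:440],(533,400));cv2.imwrite('pics/m4.png',cv2.resize(np.hstack([a,b]),(800,300)))
```

```text
[(np.float64(0.519843150640592), np.float64(-0.056253656396200044), np.float64(1.5344428392288272), np.float64(0.842026309716132)), (np.float64(0.4758983876121016), np.float64(0.04244186596102001), np.float64(1.597179155044719), np.float64(0.9174267882861258))] 48.35 [-0.09991941 -0.22104825 -0.15808724]
```

View pics/m4.png

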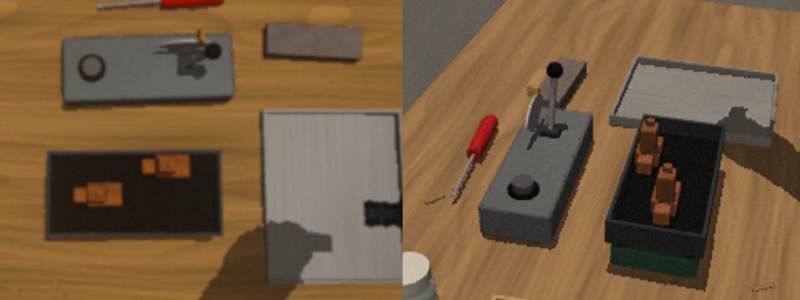

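One boat, at (172,165) in the left panel, was nudged against the deck's +x wall and still looks upright. I'll put it back in the middle to be safe, then retry the key with a filtered force.

Run:
```python
from h import *
np.set_printoptions(precision=4,suppress=True)
pick((.517,-.0563,1.56),.0515);place(.476,-.068,np.pi/2+.03,.0515)
k=H+.14*YB;k[2]=0;k=k-[.0005,0,0]
o=best(k+[0,0,.1],YAW)
env.grip(0,20);env.move_pose(k+[0,0,.14],o)
T=snap('top');print('boats',np.array(boats(T,DECK,(.06,.125),.05)))
env.move_l(k+[0,0,.0775],vel=.05);env.wait(1.0)
rd=lambda:np.mean([(env.wait(.015),env.read_ft_force()[2])[1] for _ in range(6)])
f0=rd();pk=0;z=.0775;log=[]
while z>.0645:   # tips: key surface .066 nominal, never deeper than .0565 commanded without contact history
    z-=.0004;env.move_l(k+[0,0,z],vel=.02)
    f=rd()-f0;log.append((env.read_position()[2]-.008,f));pk=max(pk,f)
    if pk>3.5 and f<pk-1.5: print('click');break
    if f>8: print('hard');break
env.wait(.1);env.move_l(k+[0,0,.12],vel=.1)
print(np.array(log),pk,env.read_clock())
```

```text
width 0.30069356318077994 F 29.369527101516724
boats [[ 0.4771 -0.0687  1.5977  0.9164]]
click
[[ 0.0691 -0.5187]
 [ 0.0687 -0.3601]
 [ 0.0683 -0.6892]
 [ 0.0679 -0.4545]
 [ 0.0675 -0.8352]
 [ 0.0671 -0.3346]
 [ 0.0667 -0.8707]
 [ 0.0663 -0.4242]
 [ 0.066   0.1305]
 [ 0.0657  1.3176]
 [ 0.0653  2.5566]
 [ 0.0648  3.2962]
 [ 0.0644  4.2847]
 [ 0.064   4.8044]
 [ 0.0637  4.6176]
 [ 0.0633  5.1394]
 [ 0.0628  4.8343]
 [ 0.0623  4.0753]
 [ 0.0619  3.5638]] 5.139383779881084 66.925
```

The click was felt: contact at 0.0662, peak 5.1 N, then a drop to 3.6 N at about 4.3 mm. Next I hold for three seconds, then check the boats and lever before returning it.

Run:
```python
from h import *
np.set_printoptions(precision=4,suppress=True)
env.wait(3.2);env.move_pose((.5,-.3,.3),down(np.pi/2));T=snap('top')
print(np.array(boats(T,DECK,(.06,.125),.05)),ballpx(T,.98,15),env.read_clock())
lever2(1.0,-.04)
env.move_pose((.5,-.3,.3),down(np.pi/2));T=snap('top','top5')
print(np.array(boats(T,DECK,(.06,.125),.05)),ballpx(T,0,15))
for l in(0,.05,.1): print(l,proj(T,ball(l))[0])
print(env.read_clock())
```

```text
[[ 0.476   0.0423  1.586   0.9251]
 [ 0.4771 -0.0687  1.5977  0.9164]] [(array([372.1548, 203.7143]), np.int32(84), array([11, 10], dtype=int32))] 72.0417
w 0.25068496265457174 [-3.2707 -1.443   6.0111]
F [0.1472 0.1173 0.1787]
[[ 0.476   0.0424  1.5972  0.92  ]
 [ 0.4767 -0.068   1.6083  0.9124]] []
0 [331.2628 206.1956]
0.05 [333.0631 205.8581]
0.1 [334.9282 205.537 ]
81.8583
```

Run:
```python
from h import *
T=cv2.imread('pics/top5.png')[180:250,265:395];T0=cv2.imread('pics/top0.png')[180:250,265:395]
cv2.imwrite('pics/c5.png',cv2.resize(np.vstack([T,T0]),None,fx=4,fy=4,interpolation=cv2.INTER_CUBIC))
```

```text
(no output)
```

View pics/c5.png

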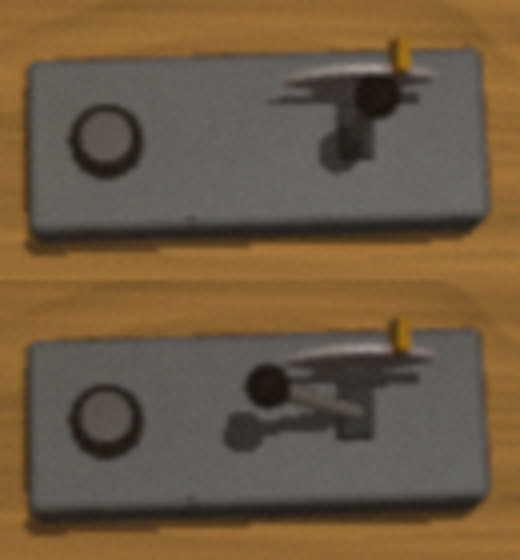

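The lever slipped out of the pinch near upright: the ball at crop (377,97) gives l≈0.67. Instead I'll push the ball toward idle from its -y side with the shut fingers until the stop is felt.

Run:
```python
from h import *
np.set_printoptions(precision=4,suppress=True)
o=best(ball(.67),YAW);P=lambda l,g:ball(l)-g*YB
env.grip(0,20);env.move_pose(P(.7,.045)+[0,0,.07],o);env.move_l(P(.7,.045),vel=.1);env.wait(.5)
f0=env.read_ft_force();log=[]
env.move_l(P(.67,.028),vel=.05)
for l in np.arange(.64,-.2,-.04):
    env.move_l(P(l,.023),vel=.05);env.wait(.05);f=(env.read_ft_force()-f0)@YB;log.append((round(l,2),round(f,2)))
    if l<.15 and f<-9: break
print(log)
env.move_l(env.read_position()-.02*YB,vel=.1);env.move_l(env.read_position()+[0,0,.1],vel=.15)
env.move_pose((.5,-.3,.3),down(np.pi/2));T=snap('top','top6')
print(np.array(boats(T,DECK,(.06,.125),.05)),env.read_clock())
T=T['img'][180:250,265:395];T0=cv2.imread('pics/top0.png')[180:250,265:395]
d=cv2.absdiff(T,T0).max(2);print('diff px',(d>40).sum(),np.argwhere(d>40).mean(0))
cv2.imwrite('pics/c6.png',cv2.resize(np.vstack([T,T0]),None,fx=4,fy=4,interpolation=cv2.INTER_CUBIC))
```

```text
[(np.float64(0.64), np.float64(0.97)), (np.float64(0.6), np.float64(-0.62)), (np.float64(0.56), np.float64(-0.15)), (np.float64(0.52), np.float64(-0.34)), (np.float64(0.48), np.float64(-0.55)), (np.float64(0.44), np.float64(-0.15)), (np.float64(0.4), np.float64(-0.4)), (np.float64(0.36), np.float64(0.36)), (np.float64(0.32), np.float64(-0.61)), (np.float64(0.28), np.float64(0.52)), (np.float64(0.24), np.float64(0.25)), (np.float64(0.2), np.float64(-0.71)), (np.float64(0.16), np.float64(0.19)), (np.float64(0.12), np.float64(0.7)), (np.float64(0.08), np.float64(-0.74)), (np.float64(0.04), np.float64(0.28)), (np.float64(-0.0), np.float64(-0.2)), (np.float64(-0.04), np.float64(-4.53)), (np.float64(-0.08), np.float64(-11.69))]
[[ 0.4757  0.0423  1.5947  0.9294]
 [ 0.4769 -0.0686  1.6195  0.9121]] 94.6167
diff px 0 [nan nan]<stdin>:15: RuntimeWarning: Mean of empty slice.
  ret = um.true_divide(
```

View pics/c6.png

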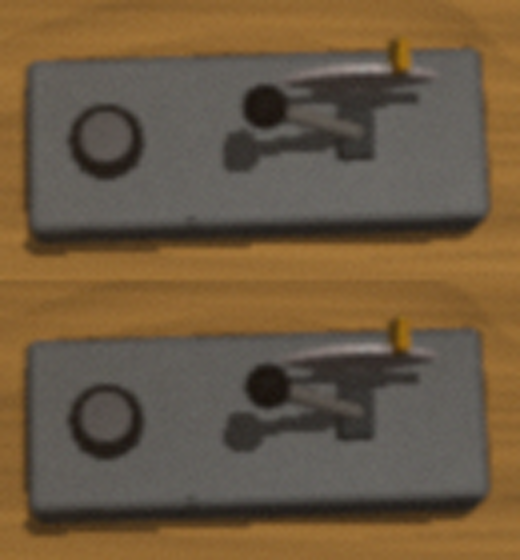

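The top view matches the start picture with zero differing pixels, so the lever is at its idle stop and the boats are still on the deck. Now the final transfer.

Run:
```python
from h import *
np.set_printoptions(precision=4,suppress=True)
X=[.45,.56]
for i in range(2):
    b=boats(snap('top'),DECK,(.06,.125),.05);print(np.array(b))
    pick(max(b,key=lambda t:t[1]),.0505)
    place(X[i],.31,np.pi/2,.0055)
    if i==0: env.move_pose((.5,-.3,.3),down(np.pi/2))
env.move_pose((.5,-.25,.3),down(np.pi/2));T=snap('top','top7');S=snap('side','side7')
print(np.array(boats(T,DONE,(.12,.1),.005)),len(boats(T,DECK,(.06,.125),.05)),env.read_clock())
a=cv2.resize(T['img'][140:370,110:510],(500,288));b=cv2.resize(S['img'][150:480,160:440],(300,354))
c=np.zeros((354,800,3),np.uint8);c[:288,:500]=a;c[:,500:]=b;cv2.imwrite('pics/m7.png',c)
```

```text
[[ 0.4759  0.0423  1.6069  0.9243]
 [ 0.4772 -0.069   1.6087  0.9084]]
width 0.29827792404438036 F 29.759478271007538
[[ 0.4769 -0.0686  1.6195  0.9121]]
width 0.2978181983597212 F 29.81785476207733
[[0.5604 0.3107 1.5916 0.8682]
 [0.4497 0.31   1.5944 0.848 ]] 0 114.9083
```

View pics/m7.png

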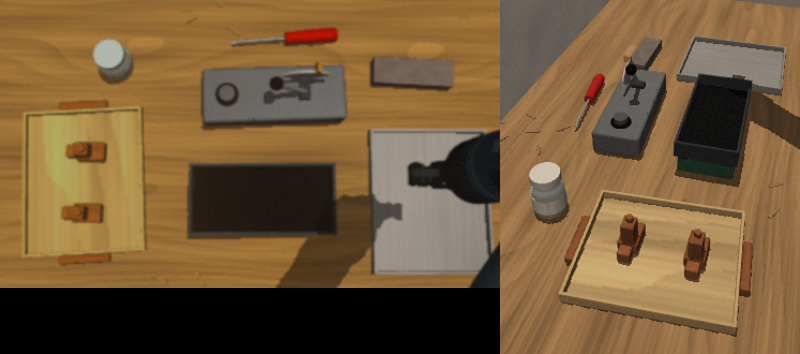

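Both boats stand upright in the wooden tray at (85,150) and (82,212). The lever is idle, the key is up and the bystanders haven't moved.

```bash
python3 -c "
from workcell import env
print(env.finish_job())"
```

```text
the job is handed in; nothing more can be done
None
```

I handed the job in at about 115 s of the 210 s limit with every step done, but the hand-in returned no verdict: both boats are upright in the wooden tray, the lever is at its idle stop, the key is up after one click and the bystanders did not move.

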